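Set the hair jogger's speed dial to the blue tape mark and start it

ROBOT

A 6-joint arm with a two-finger parallel gripper is mounted at the origin on the work surface. World frame = base frame: x ahead of the robot, y to its left, z up, the work surface at z = 0. Lengths are in mm, angles in rad, forces in N, time in s.
With the tool pointing down it reaches from about 425 to 950 mm from the base axis. Payload 14.7 kg.
Tool frame: the origin (TCP) lies at the very end of the fingers, on their centre line; the grasp point (between the pads) lies 19 mm behind it (grip_point_offset is the z of the grasp point in the tool frame, in mm); z points along the fingers, y is the line along which they close (so a half turn about z gives the same grasp; the last joint's range is limited). The gripper opens to 85 mm and grips with 20 to 120 N. Pads are 22 mm wide; open, the fingers measure 114 mm over their backs; the gripper's body (76 mm by 85 mm) begins 54 mm behind the grasp point. The pads swing forward as they close: fully open they stand 13 mm farther back than shut.
Start: joints at [-1.198, 0.48, 1.596, -0, 1.065, -0.047], TCP at [264.94, -593.548, 231.297] pointing down, gripper open.
Joint ranges: [-2.75, 2.75], [-0.82, 2.05], [0.23, 2.67], [-1.56, 4.7], [0.09, 2.69], [-2.92, 2.92]. Speed limits (rad/s): [1.89, 1.89, 2.39, 3.01, 3.01, 3.01].

INTERFACE

Orientations are given as a unit quaternion [x, y, z, w].
In Python, from station import state, camera, camera_params, finish_job, cut_out, grip_point_offset gives the robot as it stands.
- The arm moves only by the tool play_rows, never from a script. Its argument "motion" is a list of rows, each a list of 2 entries, a list of its own where there are three numbers: the shift along the tool's x, y, z in cm, then the turn, a rotation vector about the tool's x, y, z in degrees. A call has 1 to 10 rows; each row is the pose to reach, as a shift and turn from the pose commanded when the call began, along the tool's axes at that moment; what a row does not reach only later rows make up. A row lasts 1/12 s, in which the tool goes at most 41.7 mm and 7.16 degrees, less where a joint would pass 70% of its speed; a pose out of reach is approached as far as the arm can. A call with a gripper value outside its range is refused whole. "grip" is the opening, from 0 (shut) to 1 (fully open), set as the call begins (left out, the last holds). The fingers move at their own pace and stop on an object; "force" is the grip in N (left out, the last holds). Time passes only in rows, so rows that repeat a pose let the fingers close. It gives the time, the measured TCP pose, the force, the opening and the grip force at its end, in the units of the state.
- state(): the state, without advancing time (a new reading comes with each control period).
- camera(name): name is "scene" or "top" or "wrist"; returns (picture, depth): 384x512x3 uint8, red, green, blue; 384x512 float32, mm along the optical axis (not along the pixel's ray), 0 where there is no reading.
- camera_params(name): a dict with "K" (3x3 intrinsics, pixels), "T" (4x4, takes a point from camera to world coordinates); the wrist camera has in their place "tool_from_camera" (4x4, takes a point from camera to tool coordinates, whose origin is the TCP and whose axes are the flange's). Camera axes: x right, y up, looking along -z (the intrinsics and any distortion apply to the point x, -y, -z); pixel columns grow to the right and rows downward; lengths in mm; the calibration is good to about 2 mm. A picture is of the moment at which its call begins: read the wrist's pose just before it. camera_params takes no time and is no camera call.
- finish_job(): hands the job in; it is judged then, once.
Trained networks look in the newest picture that a camera, given by its name, has taken for a name from the list of things; names that differ only in an ending like _2 or _b are one class to them, and where a whole thing is asked for, a point or a joint stands for the part that bears it (a point fixed in the world has none). Each returns a list of dicts, best first, with "p" (0 to 1); they miss things now and then, are a little off and sometimes report something else, mostly with a low value. They report only what shows in the picture. A call takes as long as a camera call. They do not tell look-alikes from the thing itself.
- cut_out(label, camera): "mask" (384x512 bool, what is visible of it) and "rect" ([left, top, right, bottom] in pixels, round what is visible of it).
The state is a dict: "time_s": time; "joint_pos": joint angles; "dq": joint speeds; "joint_efforts": joint torques, N m; "ee_pos": TCP position; "tcp_rot": TCP orientation; "contact_force": force on the tool from outside, world axes, zero at the start; "torque": the same for the moment, N m; "gripper_width": finger opening in mm; "grip_force": force on a finger pad.
Only numpy, scipy, OpenCV 4.12 (cv2) and the standard library are available. Lean on these libraries where they do the work, as an engineer would, in place of code of your own. Each camera call takes 0.05 s, during which the arm holds its last target. There are 200 camera calls.

TASK

Get the brush maker's hair jogger going at the blue-tape speed: with a fingertip, push the wing of the black speed dial round, gently and without gripping it, until its white index line points at the blue tape mark on the scale, then press the green start button right down and let it come back up. Keep off the red stop button, leave the grey cup standing where it is on the jogging plate and leave the other things on the bench alone.

Things in the scene. Friction and masses are not known exactly. Their poses are not given: they have to be found in the camera images.
- jogger: Hair jogger, a grey-green bench machine fixed to the table, 230 mm deep (x) by 360 mm wide (y), flat deck 85 mm up. Origin: centre of its underside; x to its back, y to its left. Dial axis at x 25, y -85 mm; nothing above 88 mm within 65 mm of that axis but the dial. On its left half a round steel jogging plate, diameter 144 mm, centre x 0, y 90 mm, top 103 mm up, rim 6 mm high, carries the cup.
- speed_dial: The black speed dial. Its upright wing, a straight bar across the axis, is 14 mm thick with flat vertical flanks, 97 to 121 mm above the table; below it a round skirt, diameter 90 mm, 88 to 97 mm up. Origin on the dial's vertical axis, 110 mm up; x to the index end of the wing (41 mm away; other end 39 mm), z up. A white index line 3.4 mm wide runs along the wing's top and down over the skirt.
- dial_turn (a joint): Turn of the dial in rad: 0 with the index at the start of the scale (near left seen from the front, 135 degrees counter-clockwise from the jogger's x axis), growing clockwise seen from above to 4.71 at the end of the scale; end stops at both. Stiff: needs about 0.08 N m (3 N at 28 mm from the axis), stays where it is left, and turns either way.
- dial_index (a point): Outer end of the white index line, on the dial, 46 mm from the axis, 89 mm above the table; it turns with the dial.
- blue_mark (a point): Inner end of the centre line of the blue tape mark on the off-white scale ring around the dial (ring top 88 mm up); 46 mm from the dial's axis, 89 mm up. The tape, 7 mm wide, runs radially from 47 to 64 mm; it cannot be moved. At the start it lies 0.5 to 3.3 rad clockwise of the index. A yellow tape mark still further clockwise does not count.
- start_button (a joint): Green start button, m of press: 0 up, 0.005 right down; spring return, about 4 N when right down.
- start_button_top (a point): Centre of the top face of the green start button (diameter 24 mm), which is pressed straight down.
- stop_button (a joint): Red stop button of the same kind, m of press; not to be pressed.
- stop_button_top (a point): Centre of the top face of the red stop button (diameter 24 mm), 65 mm to the right of the green one.
- hair_cup: Loose grey plastic cup, diameter 60 mm, 58 mm high, open at the top, standing on the jogging plate; origin at the centre of its underside.
- paper_roll: Loose white paper roll standing on end, diameter 56 mm, 75 mm high, with an orange rubber band, on the table to the right of the jogger; origin at the centre of its underside.
- cream_ring: Loose cream plastic ring, diameter 72 mm, 50 mm high, standing on the table in front of the jogger's left half; origin at the centre of its underside.
- comb: Loose flat metal comb, 170 mm long (its y), 36 mm wide, 5 mm thick, lying on the table behind the jogger; origin at the middle of its underside.
Not all that is in view belongs to the job. Leave any turquoise or yellow look-alike of the hair_cup alone.

How it is judged:
By the outcome, as a careful person would: the job done as asked, in the order asked, and still so for the second after the job is handed in, with the robot touching nothing.
It also fails if it takes over 58 s, if anything falls off the work surface, if the arm or the gripper's body presses on something with over 40 N, if the wrist force passes 120 N, or if a joint passes its speed limit or range.

## Working session

There is one attempt and no reset: what is moved stays moved. The work goes in short steps, Python scripts to look and compute and a tool call to move; the robot and the scene stay as the last step left them, time stands still between calls to the robot, and variables do not carry over. Pictures are saved under pics/ and viewed, at most 13 in all, crops included, and the job is handed in when it is done.

Besides the shell and the picture viewer there is one more tool, called in YAML: its name, and indented under it one key for each argument. play_rows: Moves the arm, as the interface text tells. Its arguments: {"type":"object","properties":{"motion":{"type":"array","items":{"type":"array"}},"grip":{"type":"number"},"force":{"type":"number"}},"required":["motion"]}

```bash
mkdir -p pics
python3 - <<'E'
from station import *
import cv2,numpy as np
s=state();print(s)
for n in("top","scene"):
    p,d=camera(n);q=camera_params(n);np.savez(n,p=p,d=d,K=q["K"],T=q["T"]);print(n,q)
    cv2.imwrite(f"pics/{n}0.png",cv2.resize(p[:,:,::-1],(800,600),interpolation=cv2.INTER_CUBIC))
print(camera_params("wrist"),grip_point_offset)
E
```

```text
{'time_s': 0.0, 'joint_pos': array([-1.19758487e+00,  4.80835401e-01,  1.59685278e+00, -9.45323706e-06,
        1.06509463e+00, -4.65853497e-02]), 'dq': array([-2.84115422e-04,  7.98151771e-04,  5.57790987e-05,  4.56120320e-04,
        2.33774046e-03,  1.58236812e-04]), 'joint_efforts': array([ 2.20851558e-03, -9.50643182e+01, -4.30191493e+01, -4.15382033e-05,
        1.20926354e-02, -4.67741430e-06]), 'ee_pos': array([ 264.80297085, -593.17820718,  230.67793498]), 'tcp_rot': array([ 9.78051438e-01,  2.08362737e-01, -1.00832035e-04, -5.86492759e-04]), 'contact_force': array([0.49782352, 0.22484966, 0.64592574]), 'torque': array([-0.00214092,  0.00998269,  0.04345715]), 'grip_force': 0.0, 'gripper_width': 85.68439914740874}
top {'K': array([[468.75489582,   0.        , 256.71405887],
       [  0.        , 468.75489582, 191.90842823],
       [  0.        ,   0.        ,   1.        ]]), 'T': array([[ 2.94280541e-03,  9.95344860e-01, -9.63324963e-02,
         5.23170233e+02],
       [-9.99983308e-01,  2.45009322e-03, -5.23259145e-03,
         4.60245477e+01],
       [-4.97220941e-03,  9
[... 501 characters left out ...]
56460e-03,  6.64107071e-01,  7.47600869e-01,
         8.85878887e+02],
       [ 0.00000000e+00,  0.00000000e+00,  0.00000000e+00,
         1.00000000e+00]])}
{'K': array([[306.19799434,   0.        , 263.06476344],
       [  0.        , 306.19799434, 197.58790192],
       [  0.        ,   0.        ,   1.        ]]), 'tool_from_camera': array([[-5.21121589e-05,  9.49017758e-01,  3.15222609e-01,
         7.97075261e+01],
       [ 9.99999973e-01, -2.14416764e-05,  2.29871485e-04,
         1.78344193e+00],
       [ 2.24911022e-04,  3.15222612e-01, -9.49017731e-01,
        -1.41691043e+02],
       [ 0.00000000e+00,  0.00000000e+00,  0.00000000e+00,
         1.00000000e+00]])} -18.700000000000003
```

View pics/top0.png

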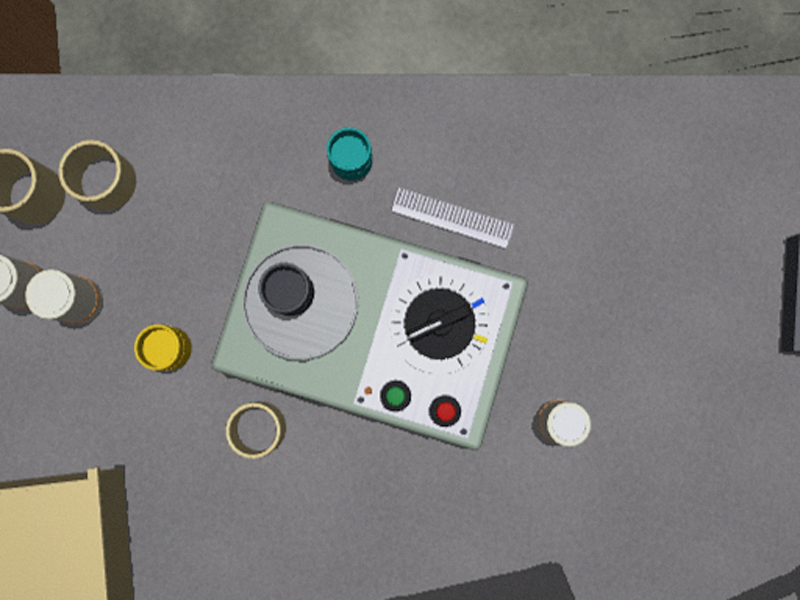

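View pics/scene0.png

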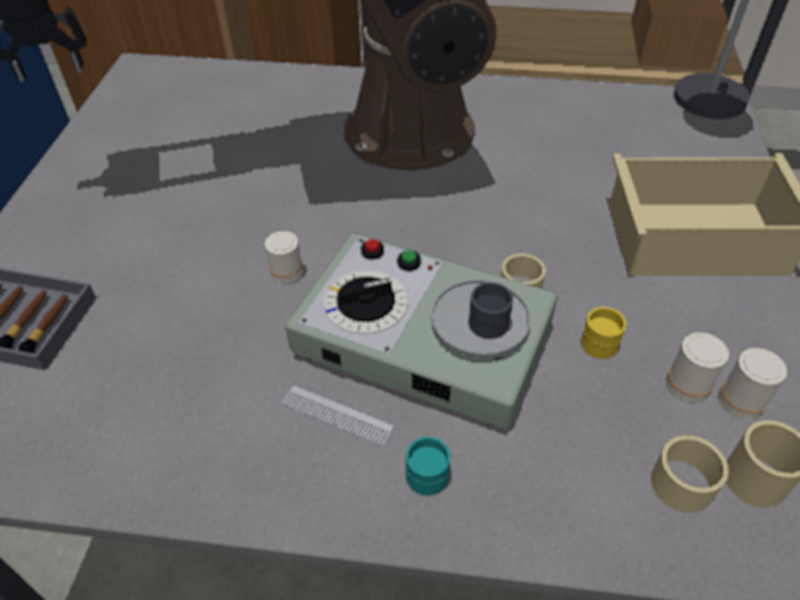

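The top view (800 px) shows the dial at (440,323), with its white index pointing lower left to about (402,343). Blue tape is at (478,303), yellow at (481,339), green button at (396,396) and red at (445,410).

Possible mix-ups:
- **Buttons:** green (396,396) or red (445,410). I choose green.
- **Tape marks:** blue (478,303) or yellow (481,339). I choose blue.
- **Wing ends:** the index end is the white line at lower left (402,343). The black end is upper right.

I'll measure these, then move over for a close check.

```bash
cat > h.py <<'E'
import numpy as np,cv2
from scipy.spatial.transform import Rotation as R
from station import *
def ray(uv,K,T,z):
    d=T[:3,:3]@np.array([(uv[0]-K[0,2])/K[0,0],-(uv[1]-K[1,2])/K[1,1],-1.]);o=T[:3,3]
    return o+d*(z-o[2])/d[2]
def proj(P,K,T):
    c=T[:3,:3].T@(np.asarray(P,float)-T[:3,3]);return np.array([K[0,2]+K[0,0]*c[0]/-c[2],K[1,2]+K[1,1]*c[1]/c[2]])
def tool():
    s=state();M=np.eye(4);M[:3,:3]=R.from_quat(s["tcp_rot"]).as_matrix();M[:3,3]=s["ee_pos"];return s,M
def masks(p):
    h=cv2.cvtColor(p,cv2.COLOR_RGB2HSV);H,S,V=h[...,0],h[...,1],h[...,2];ok=(S>130)&(V>60)
    return dict(blue=ok&(H>105)&(H<128),green=ok&(H>48)&(H<78),red=ok&((H<5)|(H>174)),yellow=ok&(H>20)&(H<32))
def comps(m,amin=8):
    n,l,st,c=cv2.connectedComponentsWithStats(m.astype(np.uint8));return [(tuple(c[i].round(1)),int(st[i,4])) for i in range(1,n) if st[i,4]>=amin]
E
python3 - <<'E'
from h import *
a=np.load("top.npz");p,d,K,T=a["p"],a["d"],a["K"],a["T"]
for n,m in masks(p).items():
    for c,A in comps(m): print(n,c,A,ray(c,K,T,{"blue":88,"yellow":88}.get(n,95)).round(1))
print("dial0",ray((281.5,207),K,T,97).round(1))
for n in("blue","green","red"):
    pass
g=[c for c,A in comps(masks(p)["green"])]
print([ (c,d[int(c[1]),int(c[0])], (T@np.r_[ [(c[0]-K[0,2])/K[0,0]*d[int(c[1]),int(c[0])],-(c[1]-K[1,2])/K[1,1]*d[int(c[1]),int(c[0])],-d[int(c[1]),int(c[0])],1]]).round(1)) for c in g])
E
```

```text
blue (np.float64(305.4), np.float64(193.6)) 27 [610. -46.  88.]
green (np.float64(252.6), np.float64(253.0)) 119 [492.6  58.6  95. ]
red (np.float64(284.9), np.float64(263.0)) 129 [473.5  -4.4  95. ]
yellow (np.float64(103.5), np.float64(222.2)) 860 [552.  354.5  88. ]
yellow (np.float64(307.0), np.float64(216.3)) 23 [564.8 -48.8  88. ]
dial0 [582.6   2.1  97. ]
[((np.float64(252.6), np.float64(253.0)), np.float32(902.9286), array([493. ,  58.4, 107.2,   1. ]))]
```

Dial axis is at about (583,2). The index is at the scale start (world angle about 118°) and blue is at about -60°. I'll move above the dial with the gripper shut, turning the tool to its pushing yaw.

play_rows:
  motion:
    - [[53.3,-41.4,0],[0,0,-68]]
    - [[53.3,-41.4,0],[0,0,-68]]
    - [[53.3,-41.4,0],[0,0,-68]]
    - [[53.3,-41.4,0],[0,0,-68]]
    - [[53.3,-41.4,0],[0,0,-68]]
    - [[53.3,-41.4,0],[0,0,-68]]
    - [[53.3,-41.4,0],[0,0,-68]]
    - [[53.3,-41.4,0],[0,0,-68]]
    - [[53.3,-41.4,0],[0,0,-68]]
    - [[53.3,-41.4,0],[0,0,-68]]
  grip: 0

```text
time_s: 0.93
ee_pos: [461.6, -224.1, 231.3]
tcp_rot: [0.692, 0.722, -0.0, -0.0]
contact_force: [1.6, 0.0, -0.4]
gripper_width: -0.2
grip_force: 0.0
```

play_rows:
  motion:
    - [[22.1,13.1,0],[0,0,-60]]
    - [[22.1,13.1,0],[0,0,-60]]
    - [[22.1,13.1,0],[0,0,-60]]
    - [[22.1,13.1,0],[0,0,-60]]
    - [[22.1,13.1,0],[0,0,-60]]
    - [[22.1,13.1,0],[0,0,-60]]
    - [[22.1,13.1,0],[0,0,-60]]
    - [[22.1,13.1,0],[0,0,-60]]
    - [[22.1,13.1,0],[0,0,-60]]
    - [[22.1,13.1,0],[0,0,-60]]

```text
time_s: 1.77
ee_pos: [584.1, 0.0, 230.9]
tcp_rot: [0.24, 0.971, -0.0, -0.0]
contact_force: [-0.2, -1.4, 0.1]
gripper_width: 0.0
grip_force: 0.0
```

play_rows:
  motion:
    - [[0,0,0],[0,0,-56]]
    - [[0,0,0],[0,0,-56]]
    - [[0,0,0],[0,0,-56]]
    - [[0,0,0],[0,0,-56]]
    - [[0,0,0],[0,0,-56]]
    - [[0,0,0],[0,0,-56]]
    - [[0,0,0],[0,0,-56]]
    - [[0,0,0],[0,0,-56]]
    - [[0,0,0],[0,0,-56]]

```text
time_s: 2.52
ee_pos: [584.0, -0.7, 231.2]
tcp_rot: [-0.244, 0.97, 0.0, -0.0]
contact_force: [0.8, -0.1, 0.2]
gripper_width: 0.2
grip_force: 0.0
```

Run:
```python
from h import *
s,M=tool();p,d=camera("wrist");q=camera_params("wrist");T=M@q["tool_from_camera"];np.savez("w1",p=p,d=d,K=q["K"],T=T,M=M)
print(s["ee_pos"],R.from_matrix(M[:3,:3]).as_rotvec(),s["joint_pos"].round(2),np.degrees(np.arctan2(M[1,0],M[0,0])))
cv2.imwrite("pics/w1.png",cv2.resize(p[:,:,::-1],(800,600),interpolation=cv2.INTER_CUBIC))
for n,m in masks(p).items():
    for c,A in comps(m,20): print(n,c,A,ray(c,q["K"],T,88 if n in("blue","yellow") else 105).round(1))
```

```text
[584.04578345  -0.74670116 231.15036352] [ 7.65281405e-01 -3.04656769e+00 -2.11021607e-04] [-0.05  0.39  1.75  0.    1.   -2.12] -151.7987066310026
blue (np.float64(209.3), np.float64(185.5)) 104 [609.1 -48.1  88. ]
green (np.float64(373.4), np.float64(129.5)) 515 [491.5  55.3 105. ]
red (np.float64(323.2), np.float64(73.0)) 699 [473.5  -6.4 105. ]
yellow (np.float64(226.4), np.float64(142.5)) 111 [564.1 -51.7  88. ]
yellow (np.float64(506.0), np.float64(287.3)) 221 [561.2 284.1  88. ]
```

View pics/w1.png

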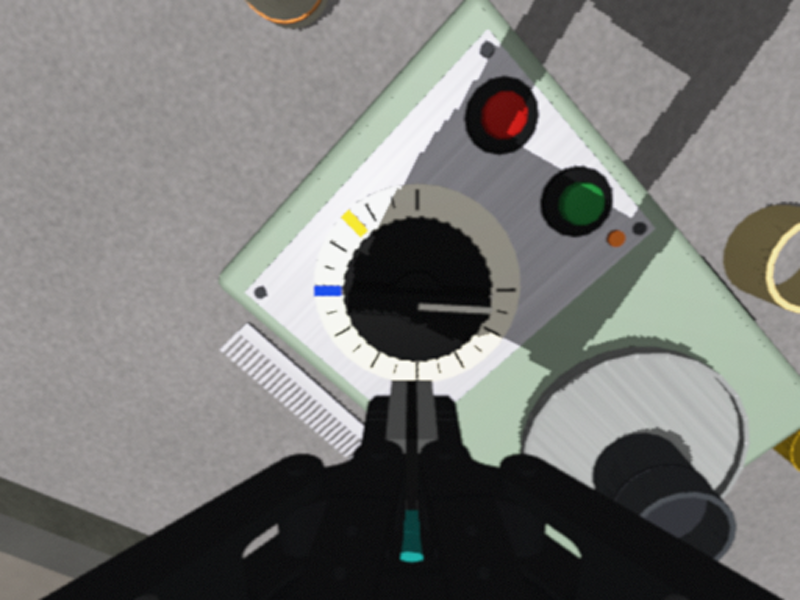

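The wrist view shows the index line running from (418,307) to (492,311), with the dial centred near (417,290). Blue tape is at (327,291) and yellow at (355,222). Green is at (582,203) and red at (503,115). This confirms the choices, so I'll fit the axis and angles.

```bash
cat >> h.py <<'E'
from scipy.optimize import least_squares
def dial(p,K,T,ax0=(583,1)):
    g=p.max(2).astype(int);sat=g-p.min(2)
    c=proj([*ax0,97],K,T)
    # skirt edge: radial search for dark->bright in world directions
    pts=[]
    cam=T[:2,3]
    for a in np.radians(np.arange(0,360,4)):
        u=np.array([np.cos(a),np.sin(a)])
        far=np.dot(u,np.array(ax0)-cam)>0
        rs=np.arange(38,54,.25);v=[]
        for r in rs:
            x,y=proj([*(np.array(ax0)+r*u),97],K,T);v.append(cv2.getRectSubPix(g.astype(np.float32),(1,1),(float(x),float(y)))[0,0] if 0<=x<511 and 0<=y<383 else 0)
        v=np.array(v);dv=v[8:]-v[:-8];i=dv.argmax()
        if dv[i]>50 and far and v[i]<45: pts.append(np.array(ax0)+rs[i+4]*u)
    pts=np.array(pts)
    f=least_squares(lambda q:np.hypot(*(pts-q).T)-45,ax0,loss="soft_l1")
    return f.x,len(pts),np.abs(f.fun).mean()
def index(p,K,T,ax,near):
    # white line pixels on top of wing at z=121, within angle +-25deg of 'near'
    g=p.min(2);out=[]
    for y in range(384):
        for x in range(512):
            if g[y,x]>70:
                w=ray((x,y),K,T,121)[:2]-ax;r=np.hypot(*w)
                da=(np.degrees(np.arctan2(w[1],w[0]))-near+180)%360-180
                if 4<r<38 and abs(da)<25: out.append(w)
    out=np.array(out,np.float32);vx,vy,x0,y0=cv2.fitLine(out,cv2.DIST_HUBER,0,.01,.01).ravel()
    if np.dot((vx,vy),out.mean(0))<0: vx,vy=-vx,-vy
    return np.degrees(np.arctan2(vy,vx)),len(out),vx*y0-vy*x0
E
python3 - <<'E'
from h import *
for f in("top","w1"):
    a=np.load(f+".npz");p,d,K,T=a["p"],a["d"],a["K"],a["T"]
    ax,n,e=dial(p,K,T,(583,1) if f=="top" else (582,-1));print(f,"axis",ax,n,e)
    try: print("index",index(p,K,T,ax,118))
    except Exception as ex: print(ex)
    for c in("blue","yellow"):
        for px,A in comps(masks(p)[c]):
            w=ray(px,K,T,88)[:2]-ax
            if np.hypot(*w)<80: print(c,np.hypot(*w),np.degrees(np.arctan2(w[1],w[0])))
a=np.load("w1.npz");K,T,d=a["K"],a["T"],a["d"]
for c in((373,129),(323,73)):
    z=d[c[1],c[0]];P=T@np.r_[(c[0]-K[0,2])/K[0,0]*z,-(c[1]-K[1,2])/K[1,1]*z,-z,1];print(P.round(1))
E
```

```text
top axis [582.29435052   3.70394919] 6 0.16125883075340633
index (np.float32(114.25307), 57, np.float32(-0.432446))
blue 56.87206653983341 -60.88812544990527
yellow 55.36743314365924 -108.40219667093888
w1 axis [5.81383655e+02 1.32811036e-02] 17 0.3369298771830859
index (np.float32(114.42419), 154, np.float32(-1.3104229))
blue 55.52558880034787 -60.06231077800395
yellow 54.50567870527516 -108.43585028174935
[491.3  54.6 105.3   1. ]
[473.4  -6.4 104.    1. ]
```

I'll place the shut fingertips beside the black wing end, on its counter-clockwise side. That keeps the index end visible to the wrist camera.

play_rows:
  motion:
    - [[-1.3,-1.4,0],[0,0,3.8]]
    - [[-2.6,-2.8,0],[0,0,3.8]]
    - [[-2.6,-2.8,2.5],[0,0,3.8]]
    - [[-2.6,-2.8,5],[0,0,3.8]]
    - [[-2.6,-2.8,7.5],[0,0,3.8]]
    - [[-2.6,-2.8,9.5],[0,0,3.8]]
    - [[-2.6,-2.8,11],[0,0,3.8]]
    - [[-2.6,-2.8,12],[0,0,3.8]]
    - [[-2.6,-2.8,12.6],[0,0,3.8]]
    - [[-2.6,-2.8,12.6],[0,0,3.8]]

```text
time_s: 3.4
ee_pos: [619.9, -13.0, 104.4]
tcp_rot: [-0.209, 0.978, 0.0, -0.001]
contact_force: [-0.3, 0.4, 0.1]
gripper_width: -0.1
grip_force: 0.0
```

Run:
```python
from h import *
s,M=tool();p,d=camera("wrist");q=camera_params("wrist");K=q["K"];T=M@q["tool_from_camera"];np.savez("w2",p=p,d=d,K=K,T=T,M=M)
print(s["ee_pos"],s["contact_force"],np.degrees(np.arctan2(M[1,0],M[0,0])))
cv2.imwrite("pics/w2.png",cv2.resize(p[:,:,::-1],(800,600),interpolation=cv2.INTER_CUBIC))
ax=np.array([581.4,0]);print("rel axis in tool",(M[:3,:3].T@(np.r_[s["ee_pos"][:2]-ax,0])).round(1))
print(index(p,K,T,ax,114))
```

```text
[619.8879177  -13.02376998 104.37042882] [-0.26479393  0.41861684  0.10512683] -155.88676738866556
rel axis in tool [-29.8 -27.6  -0.1]
(np.float32(112.30238), 972, np.float32(-1.0598464))
```

View pics/w2.png

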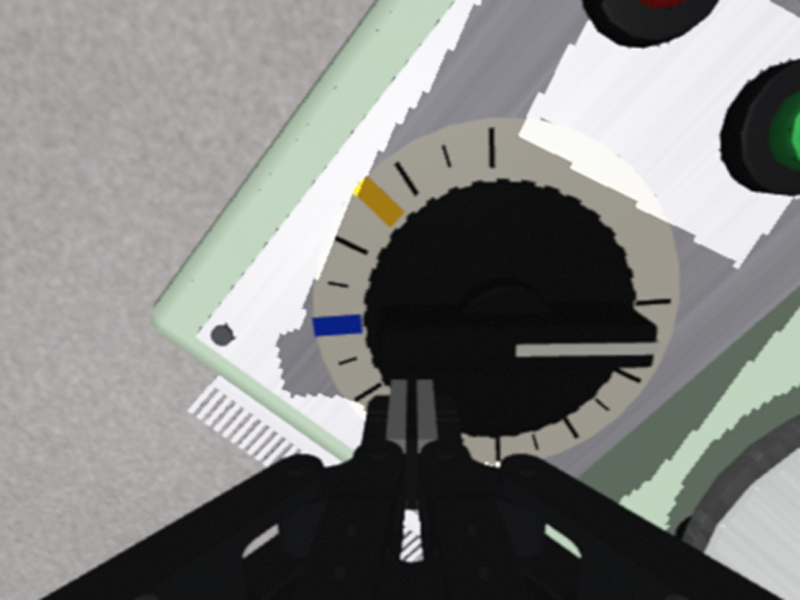

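The close view shows the fingertips behind the black wing end at about (412,390), clear of it, and the index line from (516,351) to (655,348). Blue is at (337,325). I'll advance to contact.

play_rows:
  motion:
    - [[0.3,0,0],[0,0,0]]
    - [[0.6,0,0],[0,0,0]]
    - [[0.8,0,0],[0,0,0]]
    - [[1.0,0,0],[0,0,0]]
    - [[1.2,0,0],[0,0,0]]
    - [[1.2,0,0],[0,0,0]]

```text
time_s: 3.95
ee_pos: [610.1, -18.2, 106.0]
tcp_rot: [-0.21, 0.978, -0.0, 0.001]
contact_force: [2.9, 0.1, 3.0]
gripper_width: 0.2
grip_force: 1.6
```

play_rows:
  motion:
    - [[0.2,-0.12,-0.2],[0,0,4]]
    - [[0.41,-0.22,-0.3],[0,0,8]]
    - [[0.62,-0.31,-0.3],[0,0,12]]
    - [[0.84,-0.39,-0.3],[0,0,16]]
    - [[1.07,-0.45,-0.3],[0,0,20]]
    - [[1.3,-0.49,-0.3],[0,0,24]]
    - [[1.53,-0.52,-0.3],[0,0,28]]
    - [[1.76,-0.53,-0.3],[0,0,32]]
    - [[1.99,-0.52,-0.3],[0,0,36]]
    - [[2.22,-0.5,-0.3],[0,0,40]]

```text
time_s: 4.78
ee_pos: [591.6, -31.5, 108.5]
tcp_rot: [0.139, 0.99, 0.0, 0.0]
contact_force: [4.0, 1.1, 0.5]
gripper_width: -0.0
grip_force: 1.6
```

```bash
cat > chk.py <<'E'
from h import *
import sys
name,near=sys.argv[1],float(sys.argv[2])
s,M=tool();p,d=camera("wrist");q=camera_params("wrist");K=q["K"];T=M@q["tool_from_camera"];np.savez(name,p=p,d=d,K=K,T=T,M=M)
cv2.imwrite(f"pics/{name}.png",cv2.resize(p[:,:,::-1],(800,600),interpolation=cv2.INTER_CUBIC))
ax=np.array([581.4,0]);print(s["ee_pos"],s["contact_force"],"yaw",np.degrees(np.arctan2(M[1,0],M[0,0])))
print("rel axis in tool",(M[:3,:3].T@(np.r_[s["ee_pos"][:2]-ax,0])).round(1))
print("index",index(p,K,T,ax,near))
E
python3 chk.py w3 75
```

```text
[591.57821587 -31.51600021 108.51878402] [3.97700088 1.14668313 0.4890111 ] yaw 164.04308635876438
rel axis in tool [-18.5 -27.5   0. ]
index (np.float32(68.71661), 858, np.float32(-0.26259708))
```

View pics/w3.png

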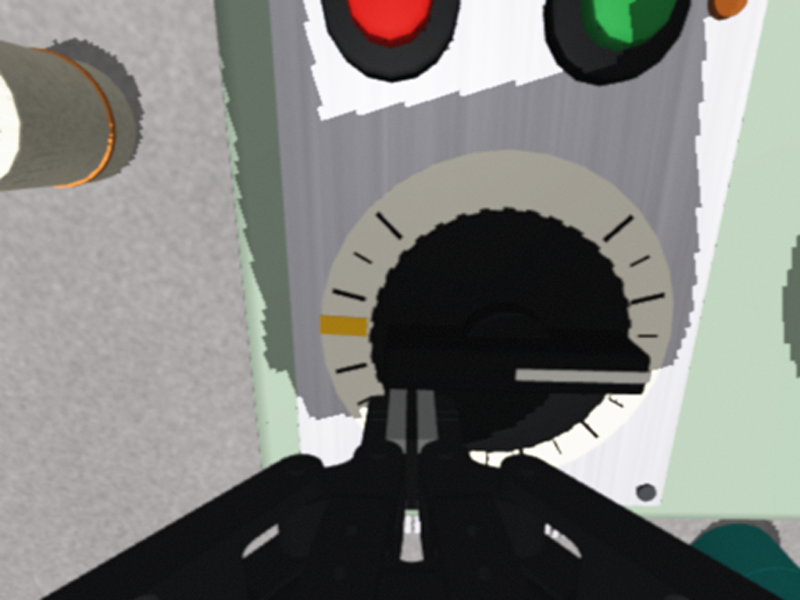

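The index has followed to about 69°, and the contact force is a gentle 4 N. I'll repeat the same arc.

play_rows:
  motion:
    - [[0.2,-0.12,0],[0,0,4]]
    - [[0.41,-0.22,0],[0,0,8]]
    - [[0.62,-0.31,0],[0,0,12]]
    - [[0.84,-0.39,0],[0,0,16]]
    - [[1.07,-0.45,0],[0,0,20]]
    - [[1.3,-0.49,0],[0,0,24]]
    - [[1.53,-0.52,0],[0,0,28]]
    - [[1.76,-0.53,0],[0,0,32]]
    - [[1.99,-0.52,0],[0,0,36]]
    - [[2.22,-0.5,0],[0,0,40]]

```text
time_s: 5.67
ee_pos: [568.6, -30.4, 108.4]
tcp_rot: [0.468, 0.884, 0.0, 0.0]
contact_force: [2.7, -1.8, 1.1]
gripper_width: -0.2
grip_force: 1.2
```

play_rows:
  motion:
    - [[0.2,-0.12,0],[0,0,4]]
    - [[0.41,-0.22,0],[0,0,8]]
    - [[0.62,-0.31,0],[0,0,12]]
    - [[0.84,-0.39,0],[0,0,16]]
    - [[1.07,-0.45,0],[0,0,20]]
    - [[1.3,-0.49,0],[0,0,24]]
    - [[1.53,-0.52,0],[0,0,28]]
    - [[1.76,-0.53,0],[0,0,32]]
    - [[1.99,-0.52,0],[0,0,36]]
    - [[2.22,-0.5,0],[0,0,40]]

```text
time_s: 6.5
ee_pos: [551.3, -14.9, 108.3]
tcp_rot: [0.742, 0.67, -0.0, -0.0]
contact_force: [-1.3, -2.7, 2.0]
gripper_width: -0.1
grip_force: 1.4
```

```bash
python3 chk.py w4 -12
```

```text
[551.25646636 -14.93047585 108.27722437] [-1.30549374 -2.7166033   1.993462  ] yaw 84.1649555560399
rel axis in tool [-17.9 -28.5   0. ]
index (np.float32(-37.357815), 1171, np.float32(10.751734))
```

View pics/w4.png

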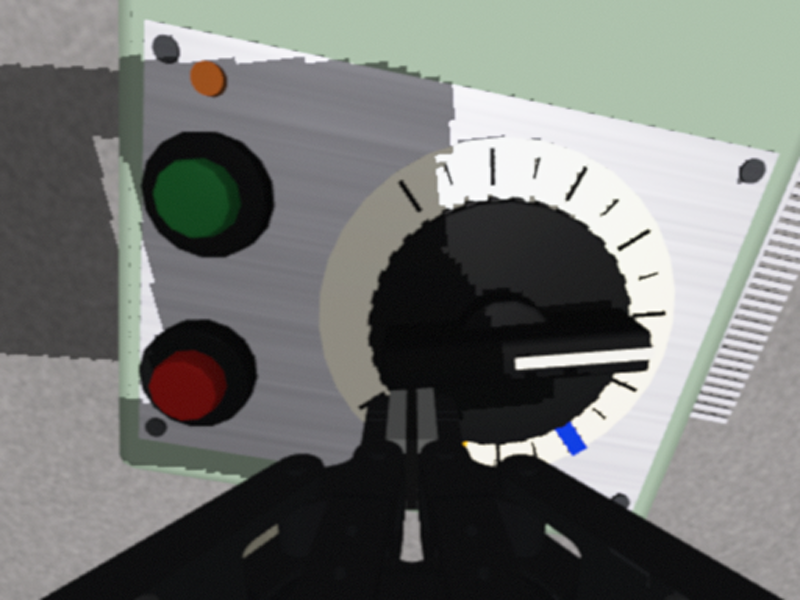

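```bash
sed -i 's/def index(p,K,T,ax,near):/def index(p,K,T,ax,near,w_=12,th=70):/; s/abs(da)<25/abs(da)<w_/; s/g\[y,x\]>70/g[y,x]>th/' h.py
python3 - <<'E'
from h import *
for f,n,th in(("w1",114,70),("w2",113,90),("w3",72,90),("w4",-1,150)):
    a=np.load(f+".npz");K,T=a["K"],a["T"]
    for A,B in(((516,351),(655,348)),) if f=="w2" else (((516,375),(648,378)),) if f=="w3" else (((516,364),(646,354)),) if f=="w4" else (((418,307),(490,311)),):
        a1=ray(np.array(A)*.64-.18,K,T,121);b1=ray(np.array(B)*.64-.18,K,T,121);v=b1-a1;print(f,"hand",np.degrees(np.arctan2(v[1],v[0])))
    ax=np.array([581.4,0]);
    for w in (8,14): print(index(a["p"],K,T,ax,n,w,th))
    px=[c for c,A in comps(masks(a["p"])["blue"]) if np.hypot(*(ray(c,K,T,88)[:2]-ax))<80]
    for c in px: v=ray(c,K,T,88)[:2]-ax;print("blue",v,np.hypot(*v),np.degrees(np.arctan2(v[1],v[0])))
E
```

```text
w1 hand 114.8470496668217
(np.float32(112.522934), 126, np.float32(-0.2728758))
(np.float32(114.072136), 142, np.float32(-1.0797815))
blue [ 27.69413784 -48.10345374] 55.505923399094556 -60.070089495719024
w2 hand 115.42990332492208
(np.float32(112.78614), 457, np.float32(-0.58350515))
(np.float32(112.28618), 568, np.float32(-0.6604867))
blue [ 28.3184581 -48.2337024] 55.932326223142155 -59.58240610548749
w3 hand 72.61672579638731
(np.float32(70.57266), 431, np.float32(-0.26105738))
(np.float32(69.84914), 540, np.float32(-0.35149193))
w4 hand -0.927166966033837
(np.float32(0.6775382), 471, np.float32(0.093693465))
(np.float32(-2.4010065), 595, np.float32(1.1517386))
blue [ 28.78137243 -49.13225034] 56.94159659322606 -59.638488362636956
```

play_rows:
  motion:
    - [[0.2,-0.12,0],[0,0,4]]
    - [[0.41,-0.22,0],[0,0,8]]
    - [[0.62,-0.31,0],[0,0,12]]
    - [[0.84,-0.39,0],[0,0,16]]
    - [[1.07,-0.45,0],[0,0,20]]
    - [[1.3,-0.49,0],[0,0,24]]
    - [[1.53,-0.52,0],[0,0,28]]
    - [[1.76,-0.53,0],[0,0,32]]
    - [[1.99,-0.52,0],[0,0,36]]
    - [[2.22,-0.5,0],[0,0,40]]

```text
time_s: 7.38
ee_pos: [547.9, 7.8, 108.0]
tcp_rot: [0.926, 0.377, -0.001, -0.0]
contact_force: [-3.3, -1.3, 1.6]
gripper_width: 0.1
grip_force: 1.6
```

```bash
cat > chk.py <<'E'
from h import *
import sys
name,near=sys.argv[1],float(sys.argv[2])
s,M=tool();p,d=camera("wrist");q=camera_params("wrist");K=q["K"];T=M@q["tool_from_camera"];np.savez(name,p=p,d=d,K=K,T=T,M=M)
ax=np.array([581.4,0]);print(s["ee_pos"],s["contact_force"],"yaw",np.degrees(np.arctan2(M[1,0],M[0,0])))
print("rel axis in tool",(M[:3,:3].T@(np.r_[s["ee_pos"][:2]-ax,0])).round(1))
# rectified top view at z=121, 8 px/mm, rotated so blue(-59.8) points up: 75 mm square
def warp(z):
    b=np.radians(-59.8);u=np.array([np.cos(b),np.sin(b)]);r=np.array([u[1],-u[0]])
    src=np.float32([proj([*(ax+i*r*40+(j*40+25)*u),z],K,T) for i,j in((-1,1),(1,1),(1,-1),(-1,-1))])
    H=cv2.getPerspectiveTransform(src,np.float32([[0,0],[400,0],[400,400],[0,400]]));return cv2.warpPerspective(p,H,(400,400),flags=cv2.INTER_CUBIC)
cv2.imwrite(f"pics/{name}.png",np.hstack([warp(121),warp(89)])[:,:,::-1])
for w in(8,12):
    for th in (110,150):
        try: print("index",index(p,K,T,ax,near,w,th))
        except Exception as e: print("none")
for c,A in comps(masks(p)["blue"]):
    v=ray(c,K,T,88)[:2]-ax
    if np.hypot(*v)<80: print("blue",np.hypot(*v),np.degrees(np.arctan2(v[1],v[0])))
E
python3 chk.py w5 -41
```

```text
[547.94942926   7.82531643 107.99614976] [-3.27155826 -1.27957236  1.58527693] yaw 44.24951227138135
rel axis in tool [-18.5 -28.9   0.1]
index (np.float32(-37.25773), 398, np.float32(0.30186176))
index (np.float32(-37.259945), 359, np.float32(0.42564964))
index (np.float32(-39.79388), 599, np.float32(1.482316))
index (np.float32(-40.458954), 546, np.float32(1.7878456))
blue 60.0042599086024 -60.34404608424975
```

View pics/w5.png

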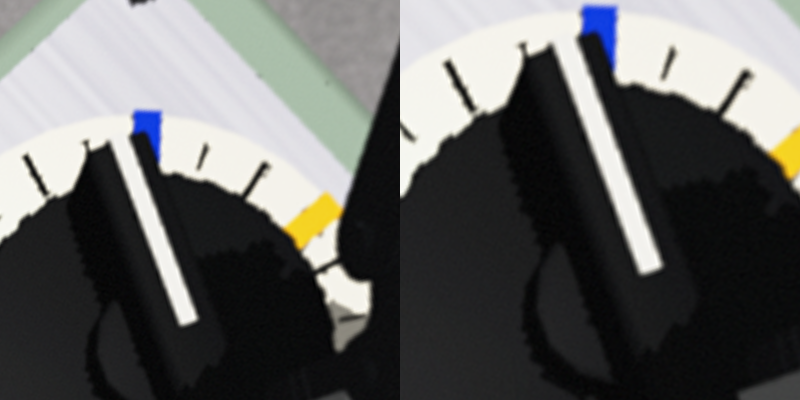

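The rectified view (left panel at wing-top height) shows the index line from (189,324) to (119,140), about 21° short of the blue, which points straight up. I'll push 17° more, more slowly.

play_rows:
  motion:
    - [[0.2,-0.12,0],[0,0,4]]
    - [[0.41,-0.22,0],[0,0,8]]
    - [[0.62,-0.31,0],[0,0,12]]
    - [[0.79,-0.37,0],[0,0,15]]
    - [[0.9,-0.4,0],[0,0,17]]
    - [[0.9,-0.4,0],[0,0,17]]
    - [[0.9,-0.4,0],[0,0,17]]

```text
time_s: 8.02
ee_pos: [552.2, 16.9, 108.1]
tcp_rot: [0.971, 0.238, -0.001, -0.0]
contact_force: [-3.4, -0.0, -0.4]
gripper_width: 0.1
grip_force: 1.4
```

```bash
python3 chk.py w6 -57
```

```text
[552.18987943  16.91501917 108.09131228] [-3.44663052 -0.03290444 -0.44770167] yaw 27.48720903492526
rel axis in tool [-18.1 -28.5   0. ]
index (np.float32(-54.74776), 445, np.float32(0.58340836))
index (np.float32(-54.65791), 394, np.float32(0.67144966))
index (np.float32(-57.937458), 616, np.float32(1.8781834))
index (np.float32(-58.286186), 554, np.float32(2.1228094))
blue 58.06730420667554 -59.39958268515437
```

View pics/w6.png

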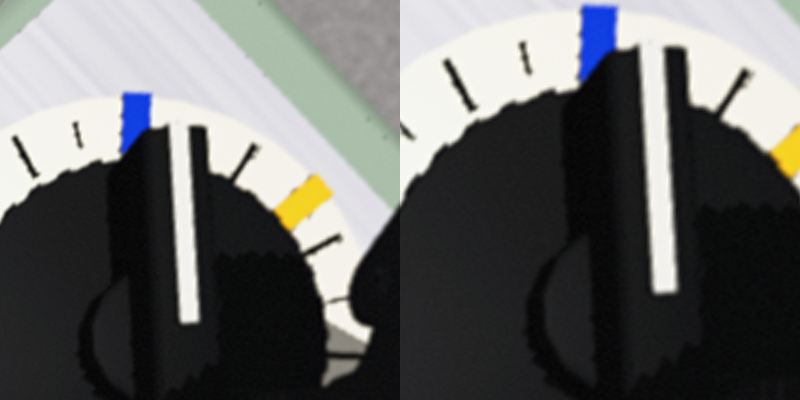

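The index is still about 3–5° short: left panel line (190,324)→(179,122), with blue at (599,45) in the right panel. I'll nudge 3° more, back off, and look from the blue side where line and tape abut.

play_rows:
  motion:
    - [[0.08,-0.05,0],[0,0,1.5]]
    - [[0.15,-0.09,0],[0,0,3]]
    - [[0.15,-0.09,0],[0,0,3]]
    - [[0.15,-0.09,0],[0,0,3]]
    - [[-0.7,-0.05,0],[0,0,3]]
    - [[-2,0,0],[0,0,3]]
    - [[-2,0,-2.5],[0,0,3]]
    - [[-2,0,-5],[0,0,3]]
    - [[-2,0,-7.5],[0,0,3]]
    - [[-2,0,-7.5],[0,0,3]]

```text
time_s: 8.9
ee_pos: [537.4, 7.2, 187.7]
tcp_rot: [0.978, 0.211, 0.003, 0.001]
contact_force: [1.8, 0.8, 0.9]
gripper_width: -0.1
grip_force: 0.0
```

Run:
```python
from h import *
s,M=tool();print(s["ee_pos"],np.degrees(np.arctan2(M[1,0],M[0,0])))
b=np.radians(-60);t=np.r_[np.array([582.5,.5])-15*np.array([np.cos(b),np.sin(b)]),183]
print((M[:3,:3].T@(t-s["ee_pos"])/10).round(2))
```

```text
[537.4141387    7.23529554 187.68469469] 24.322528780243154
[3.68 0.98 0.5 ]
```

play_rows:
  motion:
    - [[3.7,1,0],[0,0,70]]
    - [[3.7,1,0],[0,0,70]]
    - [[3.7,1,0],[0,0,70]]
    - [[3.7,1,0],[0,0,70]]
    - [[3.7,1,0],[0,0,70]]
    - [[3.7,1,0],[0,0,70]]
    - [[3.7,1,0],[0,0,70]]
    - [[3.7,1,0],[0,0,70]]
    - [[3.7,1,0],[0,0,70]]
    - [[3.7,1,0],[0,0,70]]

```text
time_s: 9.73
ee_pos: [572.9, 13.5, 183.2]
tcp_rot: [0.92, -0.391, 0.0, -0.0]
contact_force: [-0.2, -0.5, -0.2]
gripper_width: -0.1
grip_force: 0.0
```

```bash
sed -i 's/\[581.4,0\]/[582.6,0.6]/' chk.py; python3 chk.py w7 -60
python3 - <<'E'
from h import *
a=np.load("w7.npz");p,K,T=a["p"],a["K"],a["T"];x,y=proj([605,-40,92],K,T).round().astype(int);print(x,y)
print("axis fit",dial(p,K,T,(582.6,.6)))
w=75;x0,y0=max(0,min(512-150,x-75)),max(0,min(384-110,y-45))
cv2.imwrite("pics/w7c.png",cv2.resize(p[y0:y0+110,x0:x0+150,::-1],(750,550),interpolation=cv2.INTER_CUBIC));print(x0,y0)
E
```

```text
[572.85855793  13.50281088 183.17088179] [-0.18295797 -0.52152448 -0.23448068] yaw -46.06202543844761
rel axis in tool [-16.1  -1.9  -0. ]
index (np.float32(-59.077126), 269, np.float32(-0.03609562))
index (np.float32(-59.167316), 248, np.float32(0.0021400452))
index (np.float32(-59.476254), 293, np.float32(0.21332645))
index (np.float32(-60.045357), 268, np.float32(0.43319225))
blue 55.59791296638564 -61.1180747383314
280 126
axis fit (array([ 5.83835908e+02, -2.80585864e-02]), 42, np.float64(0.561611600283087))
205 81
```

View pics/w7c.png

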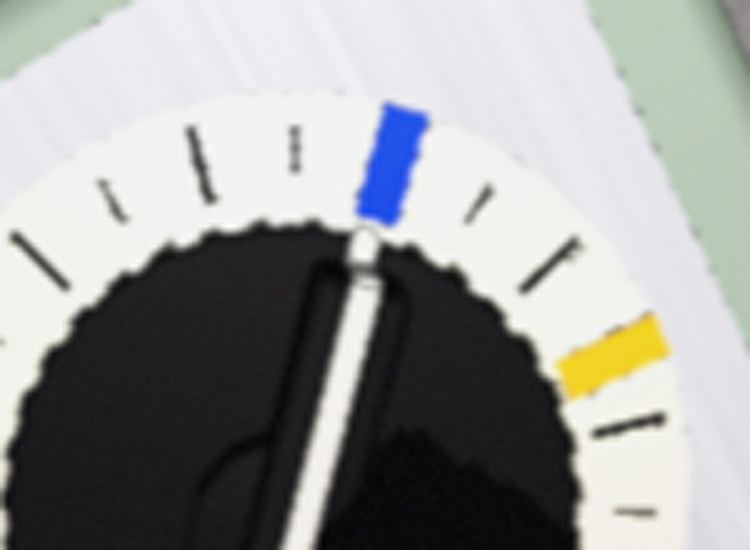

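The close crop shows the white line ending at (366,232), with the tape's inner end spanning (357–399, 220) and its centre line reaching about (375,232). The index is therefore about 1.4 mm (1.8°) short. I'll return for one small nudge.

play_rows:
  motion:
    - [[-2.5,2.85,0],[0,0,-68.6]]
    - [[-2.5,2.85,0],[0,0,-68.6]]
    - [[-2.5,2.85,0],[0,0,-68.6]]
    - [[-2.5,2.85,0],[0,0,-68.6]]
    - [[-2.5,2.85,0],[0,0,-68.6]]
    - [[-2.5,2.85,0],[0,0,-68.6]]
    - [[-2.5,2.85,0],[0,0,-68.6]]
    - [[-2.5,2.85,0],[0,0,-68.6]]
    - [[-2.5,2.85,0],[0,0,-68.6]]
    - [[-2.5,2.85,0],[0,0,-68.6]]

```text
time_s: 10.62
ee_pos: [535.0, 11.6, 183.2]
tcp_rot: [0.979, 0.204, 0.0, 0.0]
contact_force: [-0.5, -0.3, 0.3]
gripper_width: 0.3
grip_force: 0.0
```

play_rows:
  motion:
    - [[0,0,2.5],[0,0,0]]
    - [[0,0,5],[0,0,0]]
    - [[0,0,7],[0,0,0]]
    - [[0,0,7.5],[0,0,0]]
    - [[0,0,7.5],[0,0,0]]
    - [[0,0,7.5],[0,0,0]]

```text
time_s: 11.12
ee_pos: [535.2, 11.7, 108.8]
tcp_rot: [0.98, 0.199, 0.0, 0.0]
contact_force: [-0.3, -0.5, 0.2]
gripper_width: 0.1
grip_force: 0.0
```

Run:
```python
from h import *
s,M=tool();print(s["ee_pos"],np.degrees(np.arctan2(M[1,0],M[0,0])),(M[:3,:3].T@(np.array([553.7,19.3,108])-s["ee_pos"])/10).round(3))
```

```text
[535.22568224  11.7139469  108.77170524] 22.934745837447174 [1.997 0.021 0.078]
```

Push 2.0 cm, hold, retreat and rise.

play_rows:
  motion:
    - [[1.0,0,0],[0,0,0]]
    - [[1.6,0,0],[0,0,0]]
    - [[1.85,0,0],[0,0,0]]
    - [[2.0,0,0],[0,0,0]]
    - [[2.0,0,0],[0,0,0]]
    - [[2.0,0,0],[0,0,0]]
    - [[1.0,0,0],[0,0,0]]
    - [[0,0,0],[0,0,0]]
    - [[0,0,-3.5],[0,0,0]]
    - [[0,0,-7.5],[0,0,0]]

```text
time_s: 11.95
ee_pos: [531.2, 11.3, 181.8]
tcp_rot: [0.98, 0.198, -0.003, -0.001]
contact_force: [1.6, -0.9, 0.4]
gripper_width: -0.1
grip_force: 0.0
```

play_rows:
  motion:
    - [[3.7,1,0],[0,0,70]]
    - [[3.7,1,0],[0,0,70]]
    - [[3.7,1,0],[0,0,70]]
    - [[3.7,1,0],[0,0,70]]
    - [[3.7,1,0],[0,0,70]]
    - [[3.7,1,0],[0,0,70]]
    - [[3.7,1,0],[0,0,70]]
    - [[3.7,1,0],[0,0,70]]
    - [[3.7,1,0],[0,0,70]]
    - [[3.7,1,0],[0,0,70]]

```text
time_s: 12.78
ee_pos: [571.7, 16.5, 183.1]
tcp_rot: [0.915, -0.403, -0.0, 0.0]
contact_force: [0.3, -0.3, -0.3]
gripper_width: -0.4
grip_force: 0.0
```

```bash
python3 chk.py w8 -61
python3 - <<'E'
from h import *
a=np.load("w8.npz");p,K,T,M=a["p"],a["K"],a["T"],a["M"];x0,y0=205,81
cv2.imwrite("pics/w8c.png",cv2.resize(p[y0:y0+110,x0:x0+150,::-1],(750,550),interpolation=cv2.INTER_CUBIC))
for c,A in comps(masks(p)["green"],40): print("green",c,A,ray(c,K,T,105))
for z in(231,150): print("to green",(M[:3,:3].T@(np.array([491.8,55.2,z])-M[:3,3])/10).round(2))
E
```

```text
[571.65517811  16.52415865 183.09444074] [ 0.33963267 -0.33125427 -0.32070267] yaw -47.55305307071246
rel axis in tool [-19.1  -2.7   0. ]
index (np.float32(-62.601543), 276, np.float32(0.30587006))
index (np.float32(-62.734764), 253, np.float32(0.3219061))
index (np.float32(-62.628494), 300, np.float32(0.3060999))
index (np.float32(-62.824062), 271, np.float32(0.37551117))
blue 55.69631885935069 -61.169849187828206
to green [-8.25  3.29 -4.78]
to green [-8.24  3.28  3.32]
```

View pics/w8c.png

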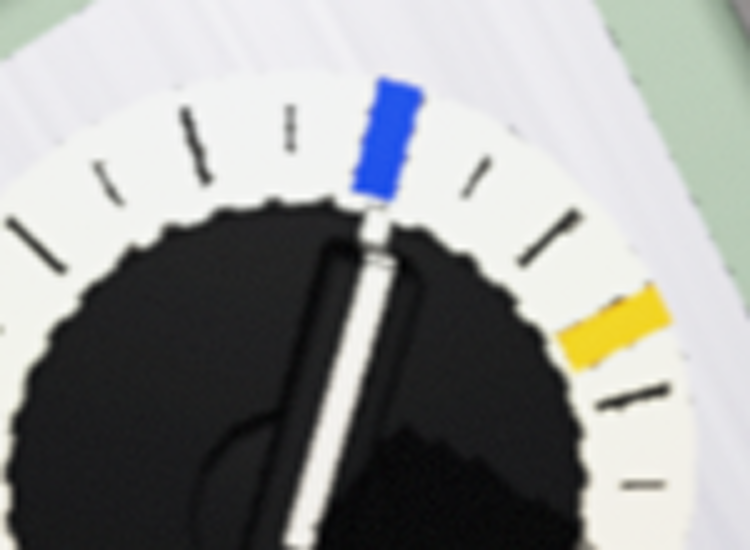

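The index line end (376,210) now meets the blue tape's inner end (353–395, 195), within about 1 mm of its centre line and well inside the tape width. The dial is set, so next is the green button: hover, then come down.

play_rows:
  motion:
    - [[-3,1.2,0],[0,0,0]]
    - [[-6,2.4,0],[0,0,0]]
    - [[-8.2,3.3,0],[0,0,0]]
    - [[-8.2,3.3,2],[0,0,0]]
    - [[-8.2,3.3,4],[0,0,0]]
    - [[-8.2,3.3,5.5],[0,0,0]]
    - [[-8.2,3.3,6.5],[0,0,0]]
    - [[-8.2,3.3,6.8],[0,0,0]]
    - [[-8.2,3.3,6.8],[0,0,0]]

```text
time_s: 13.58
ee_pos: [492.3, 54.4, 114.8]
tcp_rot: [0.917, -0.4, -0.001, 0.0]
contact_force: [-0.8, -0.6, 0.4]
gripper_width: 0.1
grip_force: 0.0
```

play_rows:
  motion:
    - [[0,0,0.4],[0,0,0]]
    - [[0,0,0.7],[0,0,0]]
    - [[0,0,0.9],[0,0,0]]
    - [[0,0,1.1],[0,0,0]]
    - [[0,0,1.2],[0,0,0]]
    - [[0,0,1.2],[0,0,0]]

```text
time_s: 14.08
ee_pos: [493.3, 54.7, 103.4]
tcp_rot: [0.917, -0.4, 0.0, -0.0]
contact_force: [0.8, -1.5, 2.2]
gripper_width: 0.1
grip_force: 1.3
```

Contact at 2 N. I'll press on until it bottoms.

play_rows:
  motion:
    - [[0,0,0.1],[0,0,0]]
    - [[0,0,0.2],[0,0,0]]
    - [[0,0,0.25],[0,0,0]]
    - [[0,0,0.25],[0,0,0]]
    - [[0,0,0.25],[0,0,0]]

```text
time_s: 14.5
ee_pos: [493.3, 54.7, 101.0]
tcp_rot: [0.917, -0.4, 0.0, -0.0]
contact_force: [0.8, -1.5, 6.1]
gripper_width: -0.2
grip_force: 3.0
```

play_rows:
  motion:
    - [[0,0,0.1],[0,0,0]]
    - [[0,0,0.2],[0,0,0]]
    - [[0,0,0.2],[0,0,0]]
    - [[0,0,0.2],[0,0,0]]

```text
time_s: 14.83
ee_pos: [493.5, 54.7, 100.3]
tcp_rot: [0.917, -0.4, 0.001, -0.0]
contact_force: [-7.6, -2.7, 39.8]
gripper_width: -0.4
grip_force: 19.8
```

The button bottomed out after about 5 mm of travel (force rose sharply). Release and rise.

play_rows:
  motion:
    - [[0,0,-0.5],[0,0,0]]
    - [[0,0,-1.5],[0,0,0]]
    - [[0,0,-4],[0,0,0]]
    - [[0,0,-7],[0,0,0]]
    - [[0,0,-10],[0,0,0]]
    - [[-2,0,-13],[0,0,0]]
    - [[-2,0,-13],[0,0,0]]
    - [[-2,0,-13],[0,0,0]]
    - [[-2,0,-13],[0,0,0]]

```text
time_s: 15.58
ee_pos: [479.1, 69.4, 228.7]
tcp_rot: [0.917, -0.4, -0.0, 0.0]
contact_force: [0.3, -0.8, 0.1]
gripper_width: -0.1
grip_force: 0.0
```

Run:
```python
from h import *
s,M=tool();print(s["ee_pos"],s["contact_force"])
p,d=camera("wrist");q=camera_params("wrist");K=q["K"];T=M@q["tool_from_camera"]
for n in("green","red"):
    for c,A in comps(masks(p)[n],40):
        z=d[int(c[1]),int(c[0])];print(n,(T@np.r_[(c[0]-K[0,2])/K[0,0]*z,-(c[1]-K[1,2])/K[1,1]*z,-z,1])[:3].round(1))
cv2.imwrite("pics/w9.png",cv2.resize(p[:,:,::-1],(800,600),interpolation=cv2.INTER_CUBIC))
```

```text
[479.12376423  69.37505385 228.71845984] [ 0.34752511 -0.76224581  0.14113172]
green [493.7  55.8 105.1]
red [474.4  -6.3 106.2]
```

View pics/w9.png

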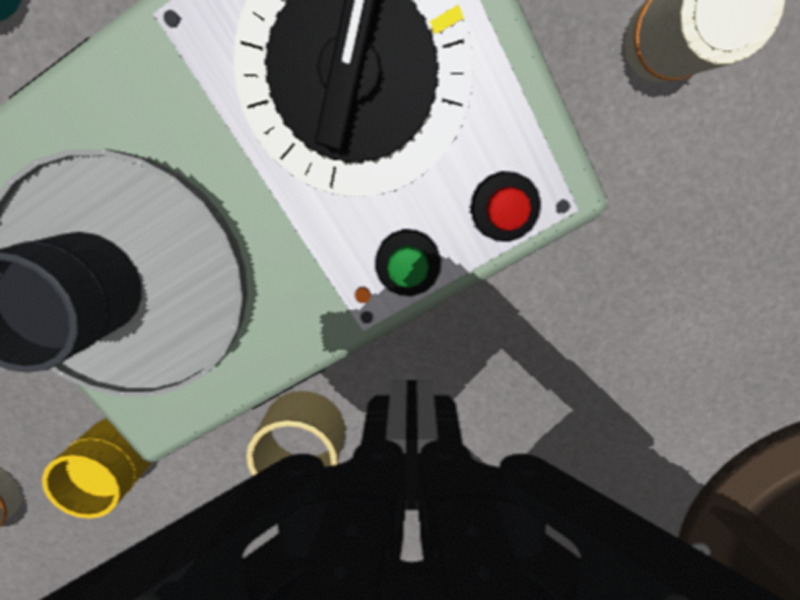

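The green button (405,268) is back up at its earlier height (105 mm). Red (510,208), cup, ring and roll look undisturbed, and the robot is clear of everything. Handing in.

```bash
python3 -c "
from station import *
print(finish_job())"
```

```text
the job is handed in; nothing more can be done
None
```

I handed the job in at about 16 s: the dial's index points at the blue tape (about 1 mm past its centre line), and the green button was pressed right down and came back up. The red button, the cup and the other things I could see looked undisturbed.

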